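# Turn the display crate at the post and fill it with closed jars

## Robot

A 7-joint arm with a two-finger parallel gripper is mounted at the origin on the work surface. World frame = base frame: x ahead of the robot, y to its left, z up, the work surface at z = 0. Lengths are in m, angles in rad, forces in N, time in s.
With the tool pointing down it reaches from about 0.425 to 0.925 m from the base axis. Payload 6.8 kg.
Tool frame: the origin (TCP) lies at the very end of the fingers, on their centre line; the grasp point (between the pads) lies 19 mm behind it; z points along the fingers, y is the line along which they close (so a half turn about z gives the same grasp; the last joint's range is limited). The gripper opens to 85 mm and grips with 20 to 120 N. Pads are 22 mm wide; open, the fingers measure 114 mm over their backs; the gripper's body (76 mm by 85 mm) begins 54 mm behind the grasp point. The pads swing forward as they close: fully open they stand 13 mm farther back than shut.
Start: joints at [1.115, 0.477, 0.022, 1.555, -0.011, 1.109, -0.083], TCP at [0.23, -0.635, 0.231] pointing down, gripper open.
Joint ranges: [-2.96, 2.96], [-0.34, 2.1], [-1.41, 1.46], [0.24, 2.44], [-1.37, 4.51], [0.17, 1.92], [-2.96, 2.96]. Speed limits (rad/s): [2.39, 2.39, 3.14, 3.14, 3.14, 3.14, 3.14].

## Interface

Orientations are given as a rotation vector (axis times angle).
In Python, from bench import monitor, optics, r gives the robot as it stands.
- The arm moves only by the shell command python3 -m crank 'ROWS' [OPENING] [FORCE]. ROWS is JSON, a list of rows, each a list of 2 entries, a list of its own where there are three numbers: the shift along the tool's x, y, z in cm, then the turn, a rotation vector about the tool's x, y, z in rad. A call has 1 to 5 rows; each row shifts and turns the commanded pose from where the row before left it, along the tool's axes as they then stand; what a row does not reach is not made up. A row lasts 1/10 s, in which the tool goes at most 50 mm and 8.59 degrees, less where a joint would pass 70% of its speed; a pose out of reach is approached as far as the arm can. A call is refused whole if a number of a shift passes 5 or a number of a turn 0.15, either way. A call with a gripper value outside its range is refused whole. OPENING is the finger opening in cm, from 0 to 8.54, set as the call begins (- or left out, the last holds). The fingers move at their own pace and stop on an object; FORCE is the grip in N (left out, the last holds). Time passes only in rows, so rows that do not move let the fingers close. It gives the time, the measured TCP pose, the force, the opening and the grip force at its end, in the units of the state.
- monitor.get_obs(): the state, without advancing time (a new reading comes with each control period).
- optics.grab_frame(name): name is "scene" or "top" or "wrist"; returns (picture, depth): 480x640x3 uint8, red, green, blue; 480x640 float32, m along the optical axis (not along the pixel's ray), 0 where there is no reading.
- optics.camera_model(name): a dict with "vertical_fov" (degrees; the focal length in pixels is half the picture's height over the tangent of half this angle, whatever the lens; pixels are square), "cx", "cy" (the principal point, pixels), "R" (3x3) and "t" (3): a world point X has camera coordinates R X + t; the wrist camera has in their place "hand_eye" (4x4, takes a point from camera to tool coordinates, whose origin is the TCP and whose axes are the flange's). Camera axes: x right, y down, z forward; pixel columns grow to the right and rows downward; lengths in m; the calibration is good to about 2 mm. A picture is of the moment at which its call begins: read the wrist's pose just before it. camera_model takes no time and is no camera call.
- r.hand_in(): hands the job in; it is judged then, once.
The state is a dict: "clock": time; "joints": joint angles; "qvel": joint speeds; "tau": joint torques, N m; "tcp_pos": TCP position; "orientation": TCP orientation; "contact_force": force on the tool from outside, world axes, zero at the start; "moment": the same for the moment, N m; "grip_width": finger opening in m; "gripper_force": force on a finger pad.
Only numpy, scipy, OpenCV 4.12 (cv2) and the standard library are available. Lean on these libraries where they do the work, as an engineer would, in place of code of your own. Each camera call takes 0.05 s, during which the arm holds its last target. There are 200 camera calls.

## Task

Push the green display crate against the steel corner post so that it swings a quarter turn about the post, until its cut-away front faces you (the robot) and it stands square with the post and close beside it. Then twist the loose lid of every jar on the table fully shut, clockwise, and stand all the jars upright on the crate's floor. Leave the tape and the film roll alone, and do not tip the crate over.

Things in the scene. Friction and masses are not known exactly. Their poses are not given: they have to be found in the camera images.
- post: Fixed square steel post standing on the table, 30 x 30 mm and 70 mm high; origin at the centre of its foot, x and y axes along its flat sides. Its yaw is within 0.15 rad of the robot's axes.
- crate: Loose square plastic crate, 160 x 160 mm outside, 0.6 kg, 5 mm floor and walls, open on top, too wide to grasp. Walls 55 mm high; the front, its own -x side, is cut away to an 18 mm lip between corners. Origin: centre of underside, z up. Starts right (-y) of the post, front towards it, near end by the post: pushing the far end of its back towards the post swings it round, counter-clockwise from above.
- packer (a point): Fixed point on the table top, 420 mm straight ahead of the robot's base: it lies on the packer's (robot's) side of the crate, and only serves to tell which way the crate's front looks.
- jar1_mid (a point): Centre (39 mm above the foot) of jar 1, an upright loose jar 78 mm high, about 0.37 kg, maybe absent: round glass body 50 mm wide up to 48 mm, short neck, and a round white lid 54 mm wide from 54 to 78 mm above the foot. z axis up when it stands. The lid is captive: the jar can be lifted by it.
- jar1_lid (a joint): Turn of jar 1's captive quarter-turn lid (rad): 0 tight shut against its stop, up to 1.4 loose; turning clockwise from above shuts it. Light friction (0.01 N m), so the jar stays put on the table while the lid is turned; beyond the stop the jar turns along.
- jar2_mid (a point): Centre (39 mm above the foot) of jar 2, an upright loose jar 78 mm high, about 0.37 kg, maybe absent: round glass body 50 mm wide up to 48 mm, short neck, and a round white lid 54 mm wide from 54 to 78 mm above the foot. z axis up when it stands. The lid is captive: the jar can be lifted by it.
- jar2_lid (a joint): Turn of jar 2's captive quarter-turn lid (rad): 0 tight shut against its stop, up to 1.4 loose; turning clockwise from above shuts it. Light friction (0.01 N m), so the jar stays put on the table while the lid is turned; beyond the stop the jar turns along.
- jar3_mid (a point): Centre (39 mm above the foot) of jar 3, an upright loose jar 78 mm high, about 0.37 kg, maybe absent: round glass body 50 mm wide up to 48 mm, short neck, and a round white lid 54 mm wide from 54 to 78 mm above the foot. z axis up when it stands. The lid is captive: the jar can be lifted by it.
- jar3_lid (a joint): Turn of jar 3's captive quarter-turn lid (rad): 0 tight shut against its stop, up to 1.4 loose; turning clockwise from above shuts it. Light friction (0.01 N m), so the jar stays put on the table while the lid is turned; beyond the stop the jar turns along.
- jar4_mid (a point): Centre (39 mm above the foot) of jar 4, an upright loose jar 78 mm high, about 0.37 kg, maybe absent: round glass body 50 mm wide up to 48 mm, short neck, and a round white lid 54 mm wide from 54 to 78 mm above the foot. z axis up when it stands. The lid is captive: the jar can be lifted by it.
- jar4_lid (a joint): Turn of jar 4's captive quarter-turn lid (rad): 0 tight shut against its stop, up to 1.4 loose; turning clockwise from above shuts it. Light friction (0.01 N m), so the jar stays put on the table while the lid is turned; beyond the stop the jar turns along.
- tape: Roll of clear packing tape lying flat, 100 mm across, 48 mm high; bystander. Origin at the centre of its underside.
- film: Lying yellow roll of wrapping film, 180 mm long, 60 mm across, bystander. Origin on its underside, mid-length, as it starts.
There are look-alikes about, which are no part of the job. Leave any blue or brown look-alike of the part that bears jar4_mid alone.

How it is judged:
By the outcome, as a careful person would: the job done as asked, in the order asked, and still so for the second after the job is handed in, with the robot touching nothing.
Of jar1, jar2, jar3, jar4 only 3 to 4 are there at a start; the rules pass over those that are not, and their reading is None.
At some moment in a run one of jar1, jar2, jar3, jar4 may be knocked a few centimetres aside while the robot is not near it.
Once in a run the grip may slacken for a moment while it holds something.
It also fails if it takes over 208 s, if anything falls off the work surface, if the arm or the gripper's body presses on something with over 40 N, if the wrist force passes 120 N, or if a joint passes its speed limit or range.

## Working session

There is one attempt and no reset: what is moved stays moved. The work goes in short steps, Python scripts to look and compute and a shell command to move; the robot and the scene stay as the last step left them, time stands still between calls to the robot, and variables do not carry over. Pictures are saved under pics/ and viewed, at most 14 in all, crops included, and the job is handed in when it is done.

```bash
ls; mkdir -p pics; cat > h.py <<'E'
import numpy as np,cv2
from scipy.spatial.transform import Rotation as R
from bench import monitor,optics,r
def cam(n):
    m=optics.camera_model(n); o=monitor.get_obs(); im,d=optics.grab_frame(n)
    f=240/np.tan(np.radians(m["vertical_fov"])/2)
    v,u=np.mgrid[:480,:640]
    P=np.stack([(u-m["cx"])/f*d,(v-m["cy"])/f*d,d],-1)
    if n=="wrist":
        H=np.array(m["hand_eye"]);P=P@H[:3,:3].T+H[:3,3]
        W=P@R.from_rotvec(o["orientation"]).as_matrix().T+np.array(o["tcp_pos"])
    else: W=(P-np.array(m["t"]))@np.array(m["R"])
    W[d==0]=np.nan
    return im,d,W
def save(im,n): cv2.imwrite("pics/"+n,cv2.cvtColor(im,cv2.COLOR_RGB2BGR))
E
python3 - <<'E'
from h import *
o=monitor.get_obs();print(o);print(R.from_rotvec(o["orientation"]).as_matrix().round(3))
for n in("top","scene"):
    im,d,W=cam(n);save(im,n+"0.png");np.save(n+"0.npy",W);print(n,W[240,320],W[50,50],W[50,590],W[430,50],W[430,590],optics.camera_model(n))
print(optics.camera_model("wrist"))
E
```

```text
pics
{'clock': 0.0, 'joints': array([ 1.11491627,  0.477806  ,  0.02233384,  1.55642515, -0.01150962,
        1.10929787, -0.08309807]), 'qvel': array([ 0.00071847,  0.00012056, -0.00038402, -0.00020098, -0.00227112,
        0.00039926, -0.00130329]), 'tau': array([ 2.62749118e-04, -5.96444356e+01,  1.60785310e+00, -2.81201237e+01,
        1.24364629e-02,  9.13012773e-03,  2.80760912e-05]), 'tcp_pos': array([ 0.22984381, -0.63404703,  0.23033275]), 'orientation': array([-3.09247889e+00, -5.43277181e-01,  6.80416990e-04]), 'contact_force': array([1.31245584, 0.4828696 , 0.26342167]), 'moment': array([ 0.02863767,  0.00124025, -0.02328976]), 'gripper_force': 0.0, 'grip_width': 0.08526504748844026}
[[ 0.94   0.341 -0.001]
 [ 0.341 -0.94   0.002]
 [-0.    -0.002 -1.   ]]
top [ 0.57900297 -0.06516993  0.00851411] [ 1.15306699  0.74243682 -0.29472724] [ 1.3977944  -1.05279795 -0.74095589] [0.12239278 0.5425741  0.00092589] [ 0.16168195 -0.6930455   0.00488949] {'vertical_fov': 42.87021343618048, 'cx': 306.12917771589974, 'cy': 246.20470218534427, 'R': array([[ 0.0301629 , -0.99953179, -0.0
[... 387 characters left out ...]
8059, 'cx': 315.5736146700317, 'cy': 245.71678327775848, 'R': array([[ 0.80592564,  0.59191919, -0.01074928],
       [ 0.41510539, -0.5779449 , -0.70261455],
       [-0.42210352,  0.56179299, -0.71148946]]), 't': array([-0.44237124, -0.21300671,  1.20239604])}
{'vertical_fov': 65.81543363455543, 'cx': 318.3284242257123, 'cy': 247.7169014493961, 'hand_eye': array([[-5.72527722e-04, -9.59537462e-01, -2.81580415e-01,
         7.08869830e-02],
       [ 9.99998848e-01, -9.45169859e-04,  1.18757842e-03,
         2.82157829e-04],
       [-1.40566731e-03, -2.81579411e-01,  9.59536898e-01,
        -1.43010124e-01],
       [ 0.00000000e+00,  0.00000000e+00,  0.00000000e+00,
         1.00000000e+00]])}
```

View pics/top0.png

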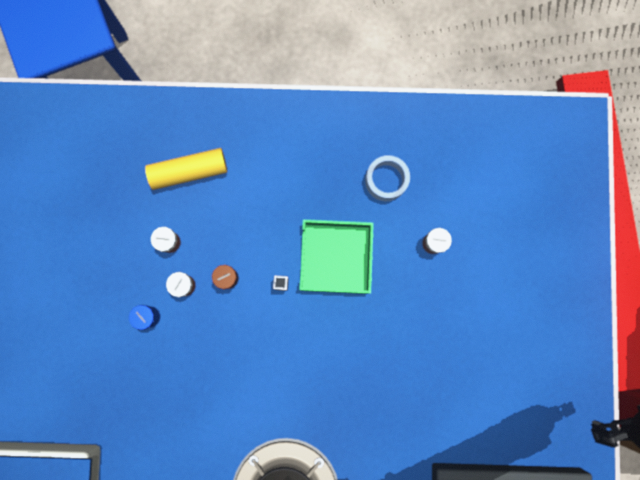

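View pics/scene0.png

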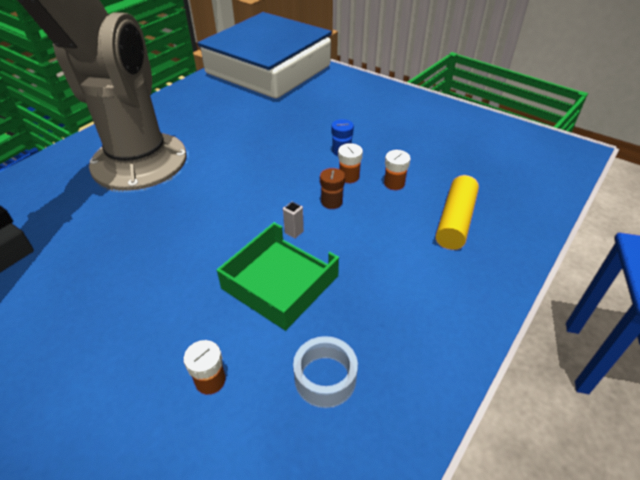

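Candidates for jars: white lids at top (163,239), (179,285) and (438,240). The brown lid at (224,277) and the blue lid at (142,317) are look-alikes. So there are three white jars. The crate is at (337,257), with its front towards the post at (281,283).

```bash
cat >> h.py <<'E'
def jars(W,im):
    m=(W[...,2]>.066)&(W[...,2]<.09)&(W[...,0]>.3)&(W[...,0]<1.0)
    n,l,s,c=cv2.connectedComponentsWithStats(m.astype(np.uint8))
    for i in range(1,n):
        if s[i,4]>25:
            k=l==i;p=W[k];(x,y),rad=cv2.minEnclosingCircle(p[:,:2].astype(np.float32))
            print("obj",s[i,4],"mean",p.mean(0).round(4),"circ",round(x,4),round(y,4),round(rad,4),im[k].mean(0).astype(int))
def crate(W,im,zt=(.045,.062)):
    hsv=cv2.cvtColor(im,cv2.COLOR_RGB2HSV)
    g=(hsv[...,0]>45)&(hsv[...,0]<80)&(hsv[...,1]>100)&(W[...,0]>.3)&(W[...,0]<1)
    t=g&(W[...,2]>zt[0])&(W[...,2]<zt[1]); f=g&(W[...,2]>.001)&(W[...,2]<.012)
    for n,k in(("rim",t),("floor",f),("all",g)):
        if k.sum()>20:
            b=cv2.minAreaRect(W[k][:,:2].astype(np.float32));print(n,k.sum(),np.round(b[0],4),np.round(b[1],4),b[2],"corners",cv2.boxPoints(b).round(4).tolist())
def post(W):
    m=(W[...,2]>.06)&(W[...,2]<.08)
    return m
E
cat > a.py <<'E'
from h import *
im,d,W=cam("top")
jars(W,im);crate(W,im)
E
python3 a.py; python3 - <<'E'
from h import *
W=np.load("top0.npy");im=cv2.cvtColor(cv2.imread("pics/top0.png"),4)
big=cv2.resize(im[200:330,120:400],None,fx=2.8,fy=2.8,interpolation=2)
save(big,"crop0.png")
k=np.zeros((480,640),bool);k[270:295,270:291]=1;k&=W[...,2]>.05
print(W[k].mean(0),cv2.minAreaRect(W[k][:,:2].astype(np.float32)))
for p in [(224,277),(142,317),(388,178),(150,175),(220,160)]: print(p,W[p[1],p[0]])
E
```

```text
obj 477 mean [0.5629 0.2867 0.0783] circ 0.5633 0.2881 0.0281 [230 234 237]
obj 472 mean [ 0.5787 -0.3291  0.0787] circ 0.5798 -0.3306 0.0277 [233 238 242]
obj 474 mean [0.4828 0.1469 0.0782] circ 0.4831 0.1476 0.0277 [168 117  92]
obj 481 mean [0.463  0.2467 0.0784] circ 0.4631 0.2476 0.0278 [232 236 239]
obj 174 mean [0.4741 0.0216 0.0724] circ 0.4739 0.0213 0.0191 [149 156 164]
obj 494 mean [0.3877 0.3254 0.0779] circ 0.3878 0.327 0.0282 [ 65 125 231]
rim 514 [ 0.5383 -0.1025] [0.1587 0.1603] 89.08340454101562 corners [[0.4569000005722046, -0.18060000240802765], [0.6172000169754028, -0.18320000171661377], [0.6197999715805054, -0.02449999935925007], [0.4595000147819519, -0.021900000050663948]]
floor 3762 [ 0.5394 -0.1002] [0.1568 0.1493] 89.27654266357422 corners [[0.46369999647140503, -0.17759999632835388], [0.6129999756813049, -0.17949999868869781], [0.6150000095367432, -0.022700000554323196], [0.4657000005245209, -0.020899999886751175]]
all 4921 [ 0.5383 -0.1017] [0.1604 0.1604] 89.13676452636719 corners [[0.4569999873638153, -0.18070000410079956], [0.6172999739646912, -0.18310000002384186], [0.619700014591217, -0.022700000554323196], [0.4593999981880188, -0.0203000009059906]]
[0.47351274 0.02134725 0.07157156] ((0.47395846247673035, 0.021475374698638916), (0.029367882758378983, 0.029332637786865234), 1.3905014991760254)
(224, 277) [0.48211046 0.14716584 0.07758092]
(142, 317) [0.38818963 0.32503499 0.07700661]
(388, 178) [ 0.73342157 -0.22333869  0.00148472]
(150, 175) [0.71139547 0.32929221 0.06176471]
(220, 160) [0.75116512 0.17037827 0.06136   ]
```

View pics/crop0.png

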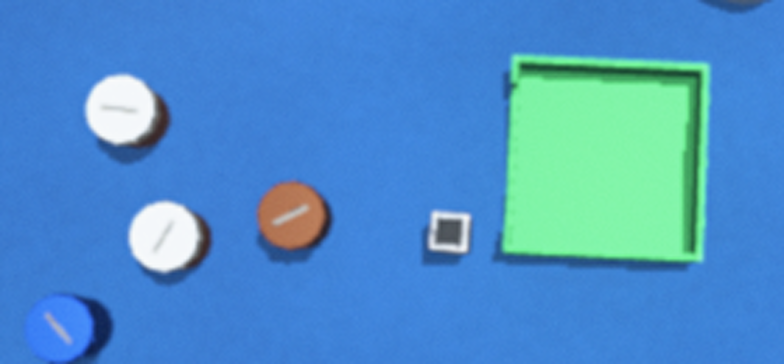

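Crop check: the white lids at crop (120,110) and (165,237) are two jars, and the third white one is at top (438,240). Brown and blue are look-alikes. The crate's low lip faces left, towards the post. The post is at (0.474, 0.0215). The brown jar at (0.482, 0.147) stands near where the crate will swing, so I'll keep the crate's final left side at y < 0.115. First I'll go behind the far end of the back wall.

```bash
cat > g.py <<'E'
# g.py x y z psi_deg : tilt-free delta; shift (cm) in tool axes after/before the turn
import sys;from h import *
o=monitor.get_obs();M=R.from_rotvec(o["orientation"]).as_matrix();p=np.array(o["tcp_pos"])
psi=np.degrees(np.arctan2(M[1,0],M[0,0]))
print("t",round(o["clock"],1),"tcp",p.round(4),"psi",round(psi,1),"tilt",M[:,2].round(3),"w",round(o["grip_width"],4),"F",np.round(o["contact_force"],1),"q",np.round(o["joints"],2))
if len(sys.argv)>4:
    x,y,z,a=map(float,sys.argv[1:5]);da=(a-psi+180)%360-180
    T=R.from_euler("z",a,degrees=True).as_matrix()@np.diag([1,-1,-1]); D=T.T@(np.array([x,y,z])-p)*100
    print("turn first z:",round(-np.radians(da),3),"then shift cm",D.round(2),"| shift now",(M.T@(np.array([x,y,z])-p)*100).round(2), "fix turn vec",R.from_matrix(M.T@T).as_rotvec().round(3))
E
python3 -m crank '[[[0,0,0],[0,0,-0.14]],[[0,0,0],[0,0,-0.14]],[[0,0,0],[0,0,-0.14]],[[0,0,0],[0,0,-0.14]],[[0,0,0],[0,0,-0.14]]]' 3 40
python3 -m crank '[[[0,0,0],[0,0,-0.13]],[[0,0,0],[0,0,-0.13]],[[0,0,0],[0,0,-0.13]],[[0,0,0],[0,0,-0.13]],[[0,0,0],[0,0,0]]]'
python3 g.py 0.585 -0.215 0.15 90
```

```text
clock: 0.65
tcp_pos: [0.2299, -0.6344, 0.2309]
orientation: [-2.715, -1.579, -0.0]
contact_force: [-0.4, -0.2, -0.5]
grip_width: 0.0303
gripper_force: 0.0
clock: 1.15
tcp_pos: [0.2298, -0.6344, 0.2309]
orientation: [-2.223, -2.219, -0.001]
contact_force: [0.6, -0.2, -0.0]
grip_width: 0.0298
gripper_force: 0.0
t 1.1 tcp [ 0.2298 -0.6344  0.2309] psi 89.9 tilt [-0.     0.001 -1.   ] w 0.0298 F [ 0.6 -0.2 -0. ] q [ 1.3   0.49 -0.24  1.54  0.12  1.13  1.03]
turn first z: -0.002 then shift cm [41.94 35.52  8.09] | shift now [42.01 35.43  8.12] fix turn vec [-0.    -0.001 -0.002]
```

```bash

python3 -m crank '[[[3.5,2.95,0],[0,0,0]],[[3.5,2.95,0],[0,0,0]],[[3.5,2.95,0],[0,0,0]],[[3.5,2.95,0],[0,0,0]],[[3.5,2.95,0],[0,0,0]]]' | head -2
python3 -m crank '[[[3.5,2.95,0],[0,0,0]],[[3.5,2.95,0],[0,0,0]],[[3.5,2.95,1],[0,0,0]],[[3.5,2.95,2],[0,0,0]],[[3.5,2.95,2],[0,0,0]]]' | head -2
python3 -m crank '[[[3.5,2.95,1],[0,0,0]],[[3.4,2.9,1],[0,0,0]],[[0,0,0],[0,0,0]],[[0,0,0],[0,0,0]]]'|head -2
python3 g.py 0.59 -0.208 0.012 90
```

```text
clock: 1.65
tcp_pos: [0.379, -0.4585, 0.2313]
clock: 2.15
tcp_pos: [0.5273, -0.2843, 0.1812]
clock: 2.55
tcp_pos: [0.5852, -0.2152, 0.1607]
t 2.5 tcp [ 0.5852 -0.2152  0.1607] psi 89.8 tilt [-0.001  0.001 -1.   ] w 0.0301 F [-0.5 -0.2  1.3] q [ 0.54  0.5  -0.39  1.73  0.22  0.96  0.06]
turn first z: -0.003 then shift cm [ 0.72  0.48 14.87] | shift now [ 0.71  0.49 14.87] fix turn vec [-0.001 -0.001 -0.003]
```

```bash

python3 -m crank '[[[0,-4.8,0],[0,0,0]],[[0,0,4],[0,0,0]],[[0,0,4],[0,0,0]],[[0,0,4],[0,0,0]],[[0,0,2.8],[0,0,0]]]' 7 | head -2
python3 -m crank '[[[0.8,0,0],[0,0,0]],[[0.8,0,0],[0,0,0]],[[0.8,0,0],[0,0,0]],[[0.8,0,0],[0,0,0]],[[0.8,0,0],[0,0,0]]]' | head -4
python3 -m crank '[[[0.5,0,0],[0,0,0]],[[0.4,0,0],[0,0,0]],[[0.4,0,0],[0,0,0]],[[0,0,0],[0,0,0]]]' | head -4
python3 a.py; python3 g.py 0.59 -0.17 0.012 90
```

```text
clock: 3.05
tcp_pos: [0.5345, -0.2188, 0.0114]
clock: 3.55
tcp_pos: [0.5384, -0.1782, 0.0154]
orientation: [2.223, 2.213, 0.0]
contact_force: [-0.1, -7.0, 4.4]
clock: 3.95
tcp_pos: [0.5385, -0.1647, 0.0153]
orientation: [2.223, 2.214, 0.001]
contact_force: [-0.9, -4.8, 2.7]
obj 478 mean [0.5631 0.2866 0.0782] circ 0.5635 0.2877 0.0282 [233 236 239]
obj 476 mean [ 0.5786 -0.3293  0.0784] circ 0.5794 -0.3296 0.0279 [236 240 244]
obj 471 mean [0.4827 0.1469 0.0784] circ 0.4831 0.1474 0.0277 [174 121  96]
obj 482 mean [0.4629 0.2466 0.0781] circ 0.4634 0.2473 0.0277 [234 238 241]
obj 175 mean [0.4738 0.0214 0.0722] circ 0.4738 0.0212 0.019 [153 161 168]
obj 495 mean [0.3877 0.3255 0.0779] circ 0.3883 0.3264 0.0284 [ 68 130 234]
rim 363 [ 0.5377 -0.0761] [0.1602 0.1582] 0.016687018796801567 corners [[0.4575999975204468, 0.003000000026077032], [0.4577000141143799, -0.15520000457763672], [0.617900013923645, -0.15520000457763672], [0.6177999973297119, 0.003000000026077032]]
floor 3517 [ 0.5389 -0.0718] [0.1497 0.1569] 0.015289046801626682 corners [[0.46399998664855957, 0.006599999964237213], [0.4641000032424927, -0.15029999613761902], [0.6136999726295471, -0.15029999613761902], [0.6136999726295471, 0.006599999964237213]]
all 4496 [ 0.5377 -0.0742] [0.1622 0.1602] 89.98484802246094 corners [[0.4575999975204468, -0.15520000457763672], [0.6177999973297119, -0.15530000627040863], [0.617900013923645, 0.006899999920278788], [0.4575999975204468, 0.006899999920278788]]
t 4.0 tcp [ 0.5385 -0.1646  0.0152] psi 89.8 tilt [ 0.003 -0.002 -1.   ] w 0.0696 F [ 0.7 -5.3  3.8] q [ 0.44  0.61 -0.33  1.96  0.33  0.62 -0.11]
turn first z: -0.004 then shift cm [-0.54  5.15  0.32] | shift now [-0.52  5.15  0.34] fix turn vec [ 0.003  0.002 -0.004]
```

```bash

python3 -m crank '[[[-1.5,0,0],[0,0,0]],[[0,2.7,0],[0,0,0]],[[0,2.6,0],[0,0,0]],[[1.4,0,0],[0,0,0]],[[0,0,0],[0,0,0]]]' 3 | head -4
python3 -m crank '[[[1.15,1.6,0],[0,0,-0.1]],[[1.15,1.6,0],[0,0,-0.1]],[[1.15,1.6,0],[0,0,-0.1]],[[0,0,0],[0,0,0]]]' | head -4
python3 a.py|grep -v obj; python3 g.py
```

```text
clock: 4.5
tcp_pos: [0.5904, -0.163, 0.0134]
orientation: [-2.222, -2.22, -0.002]
contact_force: [-0.6, 0.1, 1.0]
clock: 4.9
tcp_pos: [0.6351, -0.1238, 0.0135]
orientation: [1.864, 2.529, 0.003]
contact_force: [0.6, 0.9, -0.5]
rim 336 [ 0.5433 -0.0541] [0.1606 0.1499] 19.32832145690918 corners [[0.44269999861717224, -0.009999999776482582], [0.49230000376701355, -0.15139999985694885], [0.6438999772071838, -0.0982000008225441], [0.5942000150680542, 0.04320000112056732]]
floor 3715 [ 0.5503 -0.0539] [0.1609 0.1565] 19.143789291381836 corners [[0.44859999418258667, -0.006300000008195639], [0.5, -0.1542000025510788], [0.6520000100135803, -0.10140000283718109], [0.6007000207901001, 0.04639999940991402]]
all 4628 [ 0.5425 -0.0562] [0.1771 0.1573] 19.112516403198242 corners [[0.43309998512268066, -0.010900000110268593], [0.4846000075340271, -0.15950000286102295], [0.6520000100135803, -0.1014999970793724], [0.6003999710083008, 0.0471000000834465]]
t 5.0 tcp [ 0.6337 -0.125   0.0131] psi 107.0 tilt [-0.001  0.001 -1.   ] w 0.0299 F [-0.2 -0.1 -0.1] q [ 0.39  0.72 -0.4   1.75  0.39  0.75  0.08]
```

```bash

python3 -m crank '[[[1.3,1.2,0],[0,0,-0.1]],[[1.1,1.3,0],[0,0,-0.1]],[[1.1,1.3,0],[0,0,-0.1]],[[1.1,1.3,0],[0,0,-0.1]],[[0,0,0],[0,0,0]]]' | head -4
python3 a.py|grep -v obj; python3 g.py
```

```text
clock: 5.45
tcp_pos: [0.6654, -0.0634, 0.0156]
orientation: [1.324, 2.838, 0.006]
contact_force: [11.7, -5.5, -0.3]
rim 282 [ 0.5612 -0.024 ] [0.1605 0.1454] 42.7115364074707 corners [[0.453000009059906, -0.025100000202655792], [0.5515999794006348, -0.13189999759197235], [0.6694999933242798, -0.023000000044703484], [0.570900022983551, 0.08380000293254852]]
floor 3142 [ 0.5678 -0.0211] [0.1621 0.1506] 42.863807678222656 corners [[0.45719999074935913, -0.0210999995470047], [0.5595999956130981, -0.131400004029274], [0.6783999800682068, -0.0210999995470047], [0.5759999752044678, 0.08919999748468399]]
all 3936 [ 0.5622 -0.0263] [0.178  0.1506] 42.914058685302734 corners [[0.4458000063896179, -0.03180000185966492], [0.54830002784729, -0.1421000063419342], [0.6786999702453613, -0.020899999886751175], [0.5760999917984009, 0.08940000087022781]]
t 5.5 tcp [ 0.6648 -0.0647  0.0154] psi 129.8 tilt [ 0.01  -0.002 -1.   ] w 0.0297 F [12.  -7.3 -0.5] q [ 0.35  0.76 -0.49  1.69  0.48  0.8   0.33]
```

```bash

python3 -m crank '[[[0.9,1.5,0],[0,0,-0.1]],[[0.9,1.5,0],[0,0,-0.1]],[[0.9,1.5,0],[0,0,-0.1]],[[0.9,1.5,0],[0,0,-0.1]],[[0,0,0],[0,0,0]]]' | head -4
python3 a.py|grep -v obj; python3 g.py
```

```text
clock: 6.0
tcp_pos: [0.678, 0.0079, 0.0159]
orientation: [0.731, 3.045, 0.009]
contact_force: [14.7, -0.9, 1.2]
rim 248 [0.5686 0.0062] [0.1598 0.1488] 66.0791244506836 corners [[0.4681999981403351, -0.03660000115633011], [0.6043000221252441, -0.09700000286102295], [0.6690000295639038, 0.04910000041127205], [0.5329999923706055, 0.10939999669790268]]
floor 2524 [0.575  0.0103] [0.1602 0.1464] 66.4704818725586 corners [[0.47589999437332153, -0.033900000154972076], [0.6100999712944031, -0.09239999949932098], [0.6740999817848206, 0.054499998688697815], [0.5397999882698059, 0.11299999803304672]]
all 3224 [0.5699 0.0058] [0.1754 0.1515] 66.0791244506836 corners [[0.4650999903678894, -0.04360000044107437], [0.603600025177002, -0.10509999841451645], [0.6747000217437744, 0.05530000105500221], [0.5361999869346619, 0.11670000106096268]]
t 6.0 tcp [0.678  0.0063 0.0158] psi 152.8 tilt [ 0.011  0.002 -1.   ] w 0.0298 F [13.6 -1.  -0.5] q [ 0.3   0.8  -0.59  1.66  0.56  0.84  0.57]
```

```bash

python3 -m crank '[[[0.8,1.5,0],[0,0,-0.1]],[[0.8,1.5,0],[0,0,-0.1]],[[0,0,0],[0,0,0]],[[-2,0,0],[0,0,0]],[[0,0,-5],[0,0,0]]]' | head -4
python3 -m crank '[[[0,0,-4],[0,0,0]],[[0,0,0],[0,0,-0.12]],[[0,0,0],[0,0,-0.12]],[[0,0,0],[0,0,0]]]' | head -4
python3 a.py|grep -v obj; python3 g.py 0.565 -0.02 0.1 180
```

```text
clock: 6.55
tcp_pos: [0.6848, 0.0305, 0.0549]
orientation: [-0.433, -3.096, 0.007]
contact_force: [-0.6, -0.3, -1.1]
clock: 6.95
tcp_pos: [0.6886, 0.0328, 0.1028]
orientation: [-0.056, -3.139, 0.002]
contact_force: [-0.2, 0.0, 0.3]
rim 288 [0.5733 0.0211] [0.1598 0.16  ] 77.43819427490234 corners [[0.47780001163482666, -0.039500001817941666], [0.6340000033378601, -0.07429999858140945], [0.6687999963760376, 0.08169999718666077], [0.5126000046730042, 0.11649999767541885]]
floor 2637 [0.5724 0.0215] [0.1499 0.1528] 77.39128112792969 corners [[0.4814999997615814, -0.03500000014901161], [0.6306999921798706, -0.06830000132322311], [0.6633999943733215, 0.0778999999165535], [0.51419997215271, 0.11129999905824661]]
all 3403 [0.5737 0.023 ] [0.1702 0.16  ] 77.42434692382812 corners [[0.4771000146865845, -0.04259999841451645], [0.6333000063896179, -0.07750000059604645], [0.6703000068664551, 0.08860000222921371], [0.5141000151634216, 0.1234000027179718]]
t 7.0 tcp [0.6887 0.0331 0.1026] psi 177.8 tilt [-0.002 -0.001 -1.   ] w 0.03 F [-0.4 -0.5  0.3] q [ 0.34  0.75 -0.74  1.58  0.56  1.04  0.98]
turn first z: -0.039 then shift cm [12.37 -5.31  0.26] | shift now [12.16 -5.78  0.29] fix turn vec [-0.001 -0.002 -0.039]
```

```bash

python3 -m crank '[[[3.9,-1,0],[0,0,-0.039]],[[3.9,-1,0],[0,0,0]],[[3.9,-1.3,0],[0,0,0]],[[0,0,4],[0,0,0]],[[0,0,3.8],[0,0,0]]]' | head -4
python3 -m crank '[[[0,-0.8,0],[0,0,0]],[[0,-0.8,0],[0,0,0]],[[0,-0.8,0],[0,0,0]],[[0,-0.8,0],[0,0,0]],[[0,0,0],[0,0,0]]]' | head -4
python3 a.py|grep -v obj; python3 g.py 0.565 -0.04 0.02 180
```

```text
clock: 7.5
tcp_pos: [0.5719, 0.0003, 0.0252]
orientation: [0.002, 3.14, -0.003]
contact_force: [0.8, 0.1, -0.0]
clock: 8.0
tcp_pos: [0.5743, -0.0309, 0.0267]
orientation: [-0.004, 3.139, -0.0]
contact_force: [0.2, -1.1, 1.1]
rim 295 [0.5729 0.0143] [0.1585 0.1599] 77.8479995727539 corners [[0.4781000018119812, -0.04639999940991402], [0.6342999935150146, -0.07999999821186066], [0.6676999926567078, 0.07490000128746033], [0.5113999843597412, 0.10859999805688858]]
floor 1881 [0.573  0.0196] [0.1608 0.1554] 78.15441131591797 corners [[0.4803999960422516, -0.04309999942779541], [0.6324999928474426, -0.07500000298023224], [0.6654999852180481, 0.08240000158548355], [0.5134000182151794, 0.11429999768733978]]
all 2614 [0.5721 0.0171] [0.1684 0.1605] 76.37007141113281 corners [[0.47429999709129333, -0.04580000042915344], [0.6302000284194946, -0.08370000123977661], [0.6699000000953674, 0.07999999821186066], [0.5139999985694885, 0.11779999732971191]]
t 8.1 tcp [ 0.5739 -0.0306  0.0264] psi -179.8 tilt [ 0.002 -0.    -1.   ] w 0.0301 F [ 0.6 -0.3  0.8] q [ 0.48  0.7  -0.71  1.91  0.64  0.78  0.98]
turn first z: 0.004 then shift cm [ 0.89 -0.94  0.64] | shift now [ 0.9  -0.94  0.64] fix turn vec [-0.001  0.002  0.004]
```

```bash

python3 -m crank '[[[0,-0.7,0],[0,0,0]],[[0,0,0],[0,0,0]],[[0,1.2,0],[0,0,0]],[[0,0,-5],[0,0,0]],[[0,0,-5],[0,0,0]]]' | head -4
python3 -m crank '[[[0,0,-5],[0,0,0]],[[-4,2,-5],[0,0,0]],[[-4,2,-5],[0,0,0]],[[0,0,0],[0,0,0]]]' 8.5 | head -4
python3 a.py|grep -v obj; python3 g.py 0.70 0.02 0.02 180
python3 - <<'E'
from h import *
im,d,W=cam("wrist")
save(im,"w1.png")
m=(W[...,2]>.06)&(W[...,2]<.08)&(abs(W[...,0]-.474)<.03)&(abs(W[...,1]-.021)<.03)
print(m.sum(),cv2.minAreaRect(W[m][:,:2].astype(np.float32)) if m.sum()>10 else 0)
crate(W,im)
E
```

```text
clock: 8.55
tcp_pos: [0.5713, -0.0238, 0.1249]
orientation: [0.011, -3.137, -0.0]
contact_force: [1.6, -0.9, 0.4]
clock: 8.95
tcp_pos: [0.6374, 0.0096, 0.2558]
orientation: [-0.011, 3.131, 0.004]
contact_force: [0.8, 1.3, -0.1]
rim 191 [0.5844 0.0845] [0.0207 0.1535] 84.67456817626953 corners [[0.5070000290870667, 0.08129999786615372], [0.6599000096321106, 0.06700000166893005], [0.6618000268936157, 0.0877000018954277], [0.5090000033378601, 0.10189999639987946]]
floor 1385 [0.5545 0.0647] [0.1824 0.0872] 25.755367279052734 corners [[0.45339998602867126, 0.06430000066757202], [0.49129998683929443, -0.0142000000923872], [0.6556000113487244, 0.06509999930858612], [0.6176999807357788, 0.1436000019311905]]
all 1888 [0.5391 0.0618] [0.2263 0.0954] 25.7439022064209 corners [[0.4163999855518341, 0.05559999868273735], [0.4578999876976013, -0.030300000682473183], [0.6618000268936157, 0.06800000369548798], [0.6202999949455261, 0.15389999747276306]]
t 9.0 tcp [0.6346 0.008  0.2524] psi -179.6 tilt [ 0.005  0.001 -1.   ] w 0.0851 F [ 0.1  0.7 -1.6] q [ 0.5   0.53 -0.86  1.59  0.42  1.21  1.13]
tur
[... 257 characters left out ...]
1601 0.1609] 78.08260345458984 corners [[0.4788999855518341, -0.05249999836087227], [0.6363000273704529, -0.08579999953508377], [0.6693999767303467, 0.07090000063180923], [0.5120000243186951, 0.10419999808073044]]
floor 23388 [0.5696 0.0103] [0.1508 0.1587] 78.08971405029297 corners [[0.4763999879360199, -0.0471000000834465], [0.6316999793052673, -0.07989999651908875], [0.6628000140190125, 0.06769999861717224], [0.5074999928474426, 0.10040000081062317]]
all 34527 [0.5726 0.0098] [0.1644 0.1662] 79.88008117675781 corners [[0.4763000011444092, -0.05660000070929527], [0.6399000287055969, -0.08579999953508377], [0.6687999963760376, 0.07609999924898148], [0.5052000284194946, 0.10530000180006027]]
```

View pics/w1.png

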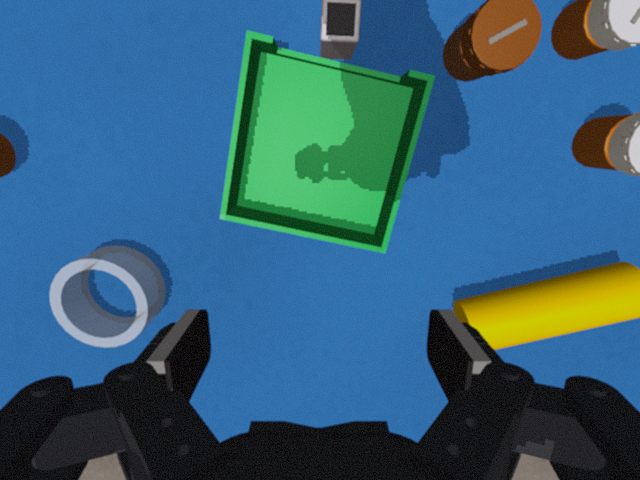

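The view shows the crate at 78° with its lip towards the post (340,20), and the brown jar clear at (490,40). Next I'll square the crate with two open fingers on its back.

```bash

python3 -m crank '[[[-3.3,0,4],[0,0,0]],[[-3.3,0,4.5],[0,0,0]],[[0,0,5],[0,0,0]],[[0,0,5],[0,0,0]],[[0,0,5],[0,0,0]]]' | head -4
python3 -m crank '[[[0.7,0,0.5],[0,0,0]],[[0.7,0,0],[0,0,0]],[[0.6,0,0],[0,0,0]],[[0.5,0,0],[0,0,0]],[[0,0,0],[0,0,0]]]' | head -4
python3 -m crank '[[[0.5,0,0],[0,0,0]],[[0.5,0,0],[0,0,0]],[[0.4,0,0],[0,0,0]],[[0.3,0,0],[0,0,0]],[[0,0,0],[0,0,0]]]' | head -4
python3 a.py|grep -v obj; python3 g.py 0.66 0.01 0.02 180
```

```text
clock: 9.55
tcp_pos: [0.6913, 0.0049, 0.0169]
orientation: [0.008, -3.138, 0.002]
contact_force: [0.4, -0.6, -0.3]
clock: 10.05
tcp_pos: [0.672, 0.0064, 0.0198]
orientation: [-0.007, 3.133, 0.002]
contact_force: [6.5, 2.1, -2.9]
clock: 10.55
tcp_pos: [0.6689, 0.0106, 0.0266]
orientation: [-0.001, 3.106, 0.017]
contact_force: [31.4, 7.6, 3.3]
rim 234 [0.5682 0.0115] [0.1591 0.1603] 81.2618408203125 corners [[0.47679999470710754, -0.054999999701976776], [0.6352999806404114, -0.07940000295639038], [0.659500002861023, 0.0778999999165535], [0.5009999871253967, 0.1023000031709671]]
floor 2323 [0.5695 0.0157] [0.1618 0.1519] 80.31686401367188 corners [[0.4810999929904938, -0.05130000039935112], [0.6308000087738037, -0.07689999788999557], [0.6579999923706055, 0.08269999921321869], [0.5083000063896179, 0.10819999873638153]]
all 3552 [0.5687 0.0152] [0.1667 0.1603] 81.2618408203125 corners [[0.47679999470710754, -0.054999999701976776], [0.6352999806404114, -0.07940000295639038], [0.6606000065803528, 0.08540000021457672], [0.5022000074386597, 0.10980000346899033]]
t 10.6 tcp [0.6689 0.0106 0.0265] psi -180.0 tilt [ 0.035  0.011 -0.999] w 0.0853 F [30.8  8.2  2.7] q [ 0.38  0.8  -0.71  1.7   0.66  0.86  0.96]
turn first z: 0.001 then shift cm [ 0.89 -0.06  0.65] | shift now [ 0.91 -0.07  0.62] fix turn vec [0.011 0.035 0.001]
```

Finger friction is locking the push, because the contact has to move in +y with the wall. I'll back off and follow the arc instead.

```bash

python3 -m crank '[[[-2.5,0,0],[0,0,0]],[[0,2,0],[0,0,0.14]],[[0,0,0],[0,0,0]],[[0,0,0],[0,0,0]]]' | head -4
python3 g.py 0.6645 0.03 0.012 172;python3 a.py|grep -v obj
```

```text
clock: 11.0
tcp_pos: [0.6769, 0.0261, 0.0177]
orientation: [0.204, 3.133, -0.001]
contact_force: [-0.7, -0.8, 0.4]
t 11.0 tcp [0.6769 0.0261 0.0177] psi 172.6 tilt [ 0.002 -0.001 -1.   ] w 0.0847 F [-0.7 -0.8  0.4] q [ 0.32  0.82 -0.67  1.65  0.63  0.89  0.84]
turn first z: 0.01 then shift cm [1.29 0.21 0.57] | shift now [1.29 0.23 0.56] fix turn vec [-0.     0.002  0.01 ]
rim 275 [0.5702 0.0108] [0.1589 0.16  ] 80.7911376953125 corners [[0.47850000858306885, -0.05480000004172325], [0.6363999843597412, -0.0803999975323677], [0.6618000268936157, 0.07639999687671661], [0.5038999915122986, 0.10199999809265137]]
floor 2586 [0.5703 0.017 ] [0.1614 0.1553] 81.83348846435547 corners [[0.4819999933242798, -0.05180000141263008], [0.635699987411499, -0.0738999992609024], [0.6585999727249146, 0.08590000122785568], [0.5048999786376953, 0.1080000028014183]]
all 3347 [0.5719 0.0141] [0.166  0.1625] 80.85553741455078 corners [[0.47850000858306885, -0.05490000173449516], [0.6388999819755554, -0.08070000261068344], [0.6653000116348267, 0.08309999853372574], [0.5048999786376953, 0.10899999737739563]]
```

```bash

python3 -m crank '[[[0.9,0,0],[0,0,0]],[[0.4,1.0,0],[0,0,-0.06]],[[0.4,1.0,0],[0,0,-0.06]],[[0.1,0.3,0],[0,0,-0.02]],[[0,0,0],[0,0,0]]]' | head -4
python3 a.py|grep -v obj; python3 g.py 0.66 0.04 0.012 180
```

```text
clock: 11.55
tcp_pos: [0.6622, 0.0516, 0.0168]
orientation: [-0.011, 3.138, 0.004]
contact_force: [5.9, 3.2, -2.5]
rim 224 [0.5693 0.0264] [0.1506 0.1606] 89.89372253417969 corners [[0.4887999892234802, -0.04879999905824661], [0.649399995803833, -0.04910000041127205], [0.6496999859809875, 0.10159999877214432], [0.48910000920295715, 0.10180000215768814]]
floor 2043 [0.5412 0.0615] [0.2018 0.1083] 40.12776184082031 corners [[0.4291999936103821, 0.03790000081062317], [0.49900001287460327, -0.04490000009536743], [0.6532999873161316, 0.08510000258684158], [0.5835000276565552, 0.1679999977350235]]
all 2635 [0.537  0.0631] [0.2423 0.1162] 40.127769470214844 corners [[0.40689998865127563, 0.029500000178813934], [0.48179998993873596, -0.05939999967813492], [0.6671000123023987, 0.09679999947547913], [0.592199981212616, 0.18559999763965607]]
t 11.6 tcp [0.6623 0.0513 0.0168] psi -179.6 tilt [ 0.004  0.002 -1.   ] w 0.0853 F [ 5.7  2.7 -2.4] q [ 0.31  0.82 -0.7   1.69  0.66  0.88  0.91]
turn first z: 0.006 then shift cm [ 0.23 -1.13  0.48] | shift now [ 0.24 -1.13  0.47] fix turn vec [0.002 0.004 0.006]
```

```bash

python3 -m crank '[[[-2,0,0],[0,0,0]],[[0,0,-5],[0,0,0]],[[0,0,-5],[0,0,0]],[[0,-1,-5],[0,0,0]],[[0,-2,-5],[0,0,0]]]' | head -4
cat > b.py <<'E'
from h import *
im,d,W=cam("wrist")
m=(W[...,2]>.064)&(W[...,2]<.08)&(abs(W[...,0]-.474)<.022)&(abs(W[...,1]-.021)<.03)
m=cv2.erode(m.astype(np.uint8),np.ones((3,3)))>0
print("post",m.sum(),cv2.minAreaRect(W[m][:,:2].astype(np.float32)) if m.sum()>10 else 0)
crate(W,im);jars(W,im);save(im,"wl.png")
E
python3 -m crank '[[[0,0,0],[0,0,0]],[[0,0,0],[0,0,0]]]' >/dev/null; python3 b.py; python3 g.py
```

```text
clock: 12.1
tcp_pos: [0.68, 0.0234, 0.2136]
orientation: [0.015, -3.141, -0.001]
contact_force: [0.9, 0.8, 0.2]
post 0 0
rim 5020 [0.5814 0.0226] [0.1602 0.1387] 89.81246185302734 corners [[0.5117999911308289, -0.05730000138282776], [0.6504999995231628, -0.05770000070333481], [0.6510000228881836, 0.10249999910593033], [0.5123000144958496, 0.10289999842643738]]
floor 31405 [0.5722 0.0227] [0.1511 0.1462] 89.74238586425781 corners [[0.49880000948905945, -0.05249999836087227], [0.6449999809265137, -0.053199999034404755], [0.6456999778747559, 0.09790000319480896], [0.49950000643730164, 0.09860000014305115]]
all 42363 [0.5958 0.0226] [0.1603 0.193 ] 89.94389343261719 corners [[0.4991999864578247, -0.05739999935030937], [0.6922000050544739, -0.0575999990105629], [0.6923999786376953, 0.10270000249147415], [0.49939998984336853, 0.10289999842643738]]
t 12.3 tcp [0.6802 0.0213 0.2108] psi -179.7 tilt [-0.001 -0.001 -1.   ] w 0.0853 F [ 0.1  0.2 -0.7] q [ 0.41  0.64 -0.82  1.52  0.48  1.2   1.09]
```

View pics/wl.png

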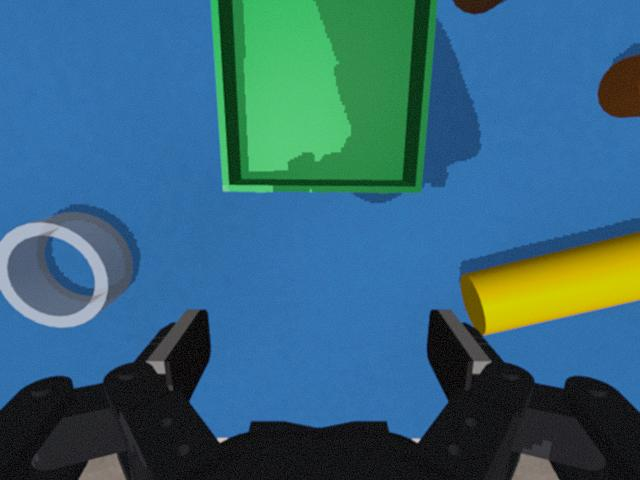

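The crate is square to the robot axes, with its rim at (215..435, 0..190). I'll move towards the post to compare yaws.

```bash

python3 -m crank '[[[4.5,0,-2],[0,0,0]],[[4.5,0,-2],[0,0,0]],[[4.5,0,-1],[0,0,0]],[[0,0,0],[0,0,0]],[[0,0,0],[0,0,0]]]' | head -2
python3 b.py; python3 g.py
python3 - <<'E'
from h import *
im,d,W=cam("wrist")
m=(W[...,2]>.05)&(W[...,2]<.08)&(abs(W[...,0]-.474)<.03)&(abs(W[...,1]-.021)<.03)
b=(W[...,2]>.062)&m
k=m&(im.max(-1)<250)
print(m.sum(),b.sum(),np.percentile(W[b],[2,50,98],axis=0))
# edges: for the top face, per-row extents
P=W[b];
for ax in(0,1):
    o=1-ax;pts=[]
    for lo in np.arange(np.percentile(P[:,o],5)+.003,np.percentile(P[:,o],95)-.003,.002):
        q=P[(P[:,o]>=lo)&(P[:,o]<lo+.002),ax]
        if len(q)>8: pts.append((lo,q.min(),q.max()))
    pts=np.array(pts);print(ax,np.polyfit(pts[:,0],pts[:,1],1),np.polyfit(pts[:,0],pts[:,2],1))
E
```

```text
clock: 12.85
tcp_pos: [0.5447, 0.0211, 0.2603]
post 1051 ((0.47473955154418945, 0.0231618694961071), (0.02792673371732235, 0.028148794546723366), 87.88351440429688)
rim 3681 [0.5703 0.0226] [0.1601 0.1603] 89.75112915039062 corners [[0.48980000615119934, -0.05719999969005585], [0.6499999761581421, -0.05790000036358833], [0.6506999731063843, 0.1023000031709671], [0.49050000309944153, 0.10300000011920929]]
floor 18416 [0.571  0.0225] [0.1508 0.1501] 89.78691864013672 corners [[0.49559998512268066, -0.05260000005364418], [0.645799994468689, -0.053199999034404755], [0.6463000178337097, 0.09759999811649323], [0.49619999527931213, 0.0982000008225441]]
all 27784 [0.5703 0.0226] [0.1601 0.1603] 89.75112915039062 corners [[0.48980000615119934, -0.05719999969005585], [0.6499999761581421, -0.05790000036358833], [0.6506999731063843, 0.1023000031709671], [0.49050000309944153, 0.10300000011920929]]
obj 3866 mean [0.464  0.2461 0.0771] circ 0.4643 0.2489 0.0281 [192 191 194]
obj 3408 mean [0.4834 0.1471 0.0777] circ 0.4841 0.1489 0.0277 [114  70  37]
obj 1226 mean [0.4746 0.0232 0.0713] circ 0.4748 0.023 0.0199 [136 132 133]
obj 3022 mean [0.5634 0.2848 0.0769] circ 0.5647 0.2887 0.0279 [189 187 190]
t 12.9 tcp [0.5457 0.0211 0.2602] psi -179.7 tilt [-0.002 -0.001 -1.   ] w 0.0853 F [ 0.   0.7 -0.2] q [ 0.59  0.38 -0.93  1.78  0.33  1.15  1.13]
1235 1235 [[0.4604252  0.00904637 0.06842881]
 [0.47438446 0.02296785 0.07157643]
 [0.48870187 0.03749553 0.073674  ]]
0 [0.04030253 0.45924127] [0.02806891 0.48873479]
1 [-0.06686639  0.04034045] [-0.02774641  0.05102278]
```

View pics/wl.png

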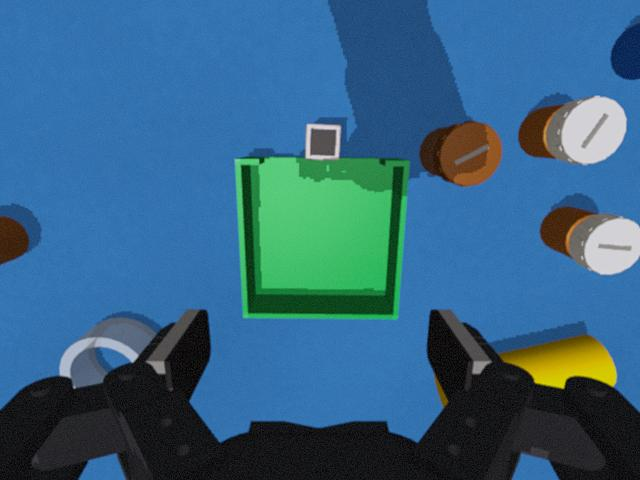

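```bash

python3 -m crank '[[[-5,0,0],[0,0,0]],[[-5,0,0],[0,0,0]],[[-4,-1,0],[0,0,0.035]],[[0,-1.2,4],[0,0,0]],[[0,0,5],[0,0,0]]]' | head -2
python3 -m crank '[[[0,0,5],[0,0,0]],[[0,0,5],[0,0,0]],[[0,0,5],[0,0,0]],[[0,0,0.8],[0,0,0]],[[0,0,0],[0,0,0]]]' | head -2
python3 g.py 0.664 0.0 0.012 178.2
```

```text
clock: 13.45
tcp_pos: [0.6895, -0.0012, 0.1701]
clock: 13.95
tcp_pos: [0.685, 0.0007, 0.0111]
t 13.9 tcp [0.685  0.0007 0.0111] psi 178.3 tilt [-0.004  0.    -1.   ] w 0.085 F [0.3 0.1 0.4] q [ 0.37  0.85 -0.7   1.63  0.66  0.91  0.97]
turn first z: 0.002 then shift cm [ 2.1  -0.14 -0.09] | shift now [ 2.1  -0.14 -0.08] fix turn vec [ 0.    -0.004  0.002]
```

```bash

python3 -m crank '[[[2.0,-0.2,0],[0,0,0]],[[0.3,-0.3,0],[0,0,0]],[[0.3,-0.3,0],[0,0,0]],[[0.3,0,0],[0,0,0]],[[0,0,0],[0,0,0]]]' | head -4
python3 g.py
python3 -m crank '[[[-2.5,0,0],[0,0,0]],[[0,0,-5],[0,0,0]],[[0,0,-5],[0,0,0]],[[0,0,-5],[0,0,0]],[[0,0,-5],[0,0,0]]]' | head -2
python3 -m crank '[[[5,0,-2],[0,0,0]],[[5,0,-2],[0,0,0]],[[4,1,0],[0,0,-0.03]],[[0,0,0],[0,0,0]],[[0,0,0],[0,0,0]]]' | head -2
python3 b.py
```

```text
clock: 14.45
tcp_pos: [0.6609, -0.0085, 0.0161]
orientation: [0.048, 3.133, -0.002]
contact_force: [5.5, -2.5, 3.7]
t 14.4 tcp [ 0.6609 -0.0085  0.0161] psi 178.2 tilt [ 0.008 -0.002 -1.   ] w 0.0852 F [ 5.5 -2.5  3.7] q [ 0.4   0.81 -0.7   1.7   0.66  0.87  0.95]
clock: 14.95
tcp_pos: [0.682, -0.0077, 0.2165]
clock: 15.45
tcp_pos: [0.5493, 0.0061, 0.2519]
post 1143 ((0.47466039657592773, 0.02304503507912159), (0.02814260683953762, 0.028285067528486252), 88.30532836914062)
rim 3861 [0.57   0.0209] [0.1599 0.1606] 88.2934799194336 corners [[0.48739999532699585, -0.056699998676776886], [0.6478999853134155, -0.061400000005960464], [0.6527000069618225, 0.09839999675750732], [0.49219998717308044, 0.10320000350475311]]
floor 19417 [0.5677 0.0211] [0.1508 0.1558] 88.21481323242188 corners [[0.48750001192092896, -0.05180000141263008], [0.6432999968528748, -0.056699998676776886], [0.6480000019073486, 0.0940999984741211], [0.49219998717308044, 0.09889999777078629]]
all 29145 [0.5699 0.0161] [0.1694 0.1606] 88.27595520019531 corners [[0.4871000051498413, -0.06610000133514404], [0.647599995136261, -0.07100000232458115], [0.6527000069618225, 0.09839999675750732], [0.49219998717308044, 0.10320000350475311]]
obj 3628 mean [0.4649 0.2422 0.0769] circ 0.4645 0.2485 0.0278 [189 187 189]
obj 3716 mean [0.4835 0.1469 0.0776] circ 0.4838 0.149 0.028 [124  76  39]
obj 1319 mean [0.4746 0.023  0.0712] circ 0.4748 0.0232 0.02 [122 118 120]
obj 1947 mean [0.5647 0.275  0.0761] circ 0.5651 0.2872 0.0275 [178 176 177]
```

The crate is aligned with the post (both −1.7°) and flush. Now the jars: approach jar 1 and check its position from near.

```bash

python3 -m crank '[[[-1,4.5,0],[0,0,0]],[[-1,4.5,0],[0,0,0]],[[-1,4.5,0],[0,0,0]],[[-1,4.5,0],[0,0,0]],[[-1,4.5,0],[0,0,0]]]' 8.5 60| head -2
python3 -m crank '[[[-1,4.5,0.5],[0,0,0]],[[-0.5,1,0.5],[0,0,0]],[[0,0,0],[0,0,0]],[[0,0,0],[0,0,0]]]' | head -2
python3 b.py | grep obj; python3 a.py | grep obj;python3 g.py 0.5645 0.2875 0.15 180
```

```text
clock: 16.0
tcp_pos: [0.6011, 0.2332, 0.2501]
clock: 16.4
tcp_pos: [0.6151, 0.2854, 0.2398]
obj 4361 mean [0.4679 0.2504 0.0781] circ 0.4642 0.2497 0.0281 [187 182 175]
obj 4853 mean [0.4845 0.1518 0.0779] circ 0.4841 0.1499 0.0279 [143  91  48]
obj 3535 mean [0.5643 0.2897 0.0783] circ 0.5651 0.2897 0.0278 [196 192 188]
obj 477 mean [ 0.5786 -0.3291  0.0785] circ 0.5789 -0.33 0.0283 [231 236 241]
obj 172 mean [0.4735 0.0217 0.0721] circ 0.4739 0.0213 0.019 [148 156 159]
obj 46 mean [0.4465 0.2618 0.0785] circ 0.4476 0.2603 0.0166 [197 200 196]
obj 496 mean [0.3876 0.3252 0.0781] circ 0.3881 0.326 0.0291 [ 64 123 229]
t 16.5 tcp [0.6151 0.2843 0.2405] psi 179.8 tilt [ 0.    -0.001 -1.   ] w 0.0849 F [-0.2 -0.6  0.8] q [ 0.04  0.62 -0.88  1.49  0.49  1.26  0.68]
turn first z: -0.003 then shift cm [5.06 0.32 9.05] | shift now [5.07 0.31 9.05] fix turn vec [-0.001  0.    -0.003]
```

```bash

python3 -m crank '[[[2.5,0.2,2.4],[0,0,0]],[[2.5,0.2,4],[0,0,0]],[[0,0,4.5],[0,0,0]],[[0,0,4.5],[0,0,0]],[[0,0,4],[0,0,0]]]' | head -2
python3 -m crank '[[[0,0,0],[0,0,0]],[[0,0,0],[0,0,0]]]' | head -4;  python3 g.py
python3 -m crank '[[[0,0,0],[0,0,0]],[[0,0,0],[0,0,0]],[[0,0,0],[0,0,0]],[[0,0,0],[0,0,0]]]' 4.5 60; python3 g.py
```

```text
clock: 17.0
tcp_pos: [0.5649, 0.2879, 0.0452]
clock: 17.2
tcp_pos: [0.5648, 0.2896, 0.0475]
orientation: [0.002, 3.142, -0.0]
contact_force: [0.7, 1.2, 0.7]
t 17.2 tcp [0.5648 0.2896 0.0475] psi 179.9 tilt [ 0. -0. -1.] w 0.0847 F [0.7 1.2 0.7] q [-0.03  0.76 -0.77  1.75  0.66  0.91  0.48]
clock: 17.6
tcp_pos: [0.5657, 0.291, 0.0493]
orientation: [0.001, 3.138, 0.001]
contact_force: [-1.1, -1.6, 8.0]
grip_width: 0.0527
gripper_force: 61.4
t 17.6 tcp [0.5657 0.291  0.0493] psi 180.0 tilt [ 0.004  0.001 -1.   ] w 0.0527 F [-1.1 -1.6  8. ] q [-0.03  0.76 -0.78  1.75  0.66  0.91  0.48]
```

```bash

python3 -m crank '[[[0,0,0],[0,0,0.14]],[[0,0,0],[0,0,0.14]],[[0,0,0],[0,0,0.14]],[[0,0,0],[0,0,0.14]],[[0,0,0],[0,0,0.14]]]' 
python3 -m crank '[[[0,0,0],[0,0,0.14]],[[0,0,0],[0,0,0.14]],[[0,0,0],[0,0,0.14]],[[0,0,0],[0,0,0.14]],[[0,0,0],[0,0,0.14]]]' | tail -2
python3 -m crank '[[[0,0,0],[0,0,0.14]],[[0,0,0],[0,0,0.14]],[[0,0,0],[0,0,0]],[[0,0,-3],[0,0,0]],[[0,0,-4],[0,0,0]]]' | tail -3;  python3 g.py
```

```text
clock: 18.1
tcp_pos: [0.5657, 0.2909, 0.0493]
orientation: [1.085, 2.945, 0.004]
contact_force: [-1.5, -1.6, 7.0]
grip_width: 0.0527
gripper_force: 61.2
grip_width: 0.0527
gripper_force: 61.8
contact_force: [1.2, 1.0, -3.6]
grip_width: 0.0527
gripper_force: 63.9
t 19.1 tcp [0.5618 0.2892 0.1151] psi 84.0 tilt [-0.005 -0.003 -1.   ] w 0.0527 F [ 1.2  1.  -3.6] q [-0.26  0.57 -0.43  1.73  0.29  0.91 -0.91]
```

```bash

python3 -m crank '[[[0,0,-3],[0,0,-0.1]],[[-4.5,1,-1.5],[0,0,0]],[[-4.5,1,0],[0,0,0]],[[-4.5,1,0],[0,0,0]],[[-4.5,1,0],[0,0,0]]]' | tail -3
python3 -m crank '[[[-4.5,0.7,0],[0,0,0]],[[0,0,0],[0,0,0]],[[0,0,0],[0,0,0]]]' | tail -3;  python3 g.py 0.612 0.062 0.055 90
```

```text
contact_force: [1.0, 0.6, -3.5]
grip_width: 0.0525
gripper_force: 64.1
contact_force: [0.1, 0.7, -3.8]
grip_width: 0.0526
gripper_force: 64.2
t 19.9 tcp [0.6085 0.063  0.1612] psi 89.5 tilt [-0.001 -0.001 -1.   ] w 0.0526 F [ 0.1  0.7 -3.8] q [ 0.12  0.48 -0.43  1.75  0.24  0.96 -0.42]
turn first z: -0.01 then shift cm [-0.1   0.35 10.62] | shift now [-0.09  0.36 10.62] fix turn vec [-0.001  0.001 -0.01 ]
```

Lower, with a small final step, then open only to 6.4 cm.

```bash

python3 -m crank '[[[-0.1,0.35,3],[0,0,0]],[[0,0,3],[0,0,0]],[[0,0,3],[0,0,0]],[[0,0,1.2],[0,0,0]],[[0,0,0.4],[0,0,0]]]' | tail -5
python3 -m crank '[[[0,0,0],[0,0,0]]]' | tail -5
python3 g.py
```

```text
tcp_pos: [0.6105, 0.0656, 0.0545]
orientation: [-2.226, -2.212, 0.005]
contact_force: [-10.0, 0.4, 13.4]
grip_width: 0.0525
gripper_force: 65.7
tcp_pos: [0.6124, 0.0655, 0.0561]
orientation: [-2.228, -2.214, -0.0]
contact_force: [-1.0, 0.1, -3.4]
grip_width: 0.0526
gripper_force: 64.7
t 20.5 tcp [0.6124 0.0655 0.0561] psi 89.6 tilt [-0.     0.001 -1.   ] w 0.0526 F [-1.   0.1 -3.4] q [ 0.08  0.62 -0.39  1.81  0.32  0.77 -0.48]
```

```bash

python3 -m crank '[[[-0.2,0,0.2],[0,0,0]],[[0,0,0],[0,0,0]]]' | tail -5
python3 -m crank '[[[0,0,0],[0,0,0]],[[0,0,0],[0,0,0]],[[0,0,0],[0,0,0]]]' 6.6 | tail -5
python3 -m crank '[[[0,0,-2],[0,0,0]],[[0,0,-3],[0,0,0]],[[0,0,-4],[0,0,0]],[[0,0,-4],[0,0,0]],[[0,0,0],[0,0,0]]]' | head -2
python3 -m crank '[[[2,-4,0],[0,0,0]],[[4,-3,0],[0,0,0]],[[4,-3,0],[0,0,0]],[[0,0,0],[0,0,0]],[[0,0,0],[0,0,0]]]' 8.5 | head -2
python3 b.py; python3 a.py|grep obj; python3 g.py 0.464 0.248 0.2 180
```

```text
tcp_pos: [0.6135, 0.0618, 0.0545]
orientation: [2.23, 2.21, 0.002]
contact_force: [0.4, -0.7, -3.0]
grip_width: 0.0522
gripper_force: 64.8
tcp_pos: [0.6132, 0.0621, 0.0543]
orientation: [2.231, 2.211, 0.002]
contact_force: [-0.5, -0.2, -0.3]
grip_width: 0.066
gripper_force: 0.0
clock: 21.5
tcp_pos: [0.6164, 0.0632, 0.1901]
clock: 22.0
tcp_pos: [0.5128, 0.1641, 0.1836]
post 1058 ((0.4750830829143524, 0.025090476498007774), (0.028722234070301056, 0.027978474274277687), 88.4405746459961)
rim 2256 [0.5716 0.0793] [0.0458 0.1595] 88.19843292236328 corners [[0.4912000000476837, 0.05889999866485596], [0.650600016117096, 0.05389999970793724], [0.6520000100135803, 0.09969999641180038], [0.4925999939441681, 0.1046999990940094]]
floor 12784 [0.5682 0.0234] [0.1574 0.1582] 88.1934814453125 corners [[0.48660001158714294, -0.052799999713897705], [0.6446999907493591, -0.05770000070333481], [0.6496999859809875, 0.09960000216960907], [0.49160000681877136, 0.10450000315904617]]
all 20280 [0.5451 0.0636] [0.2394 0.2131] 89.55338287353516 corners [[0.4375999867916107, -0.05530000105500221], [0.650699973
[... 463 characters left out ...]
circ 0.4747 0.0239 0.0204 [107 101 102]
obj 467 mean [0.6103 0.0588 0.0832] circ 0.6109 0.059 0.0279 [231 236 238]
obj 476 mean [ 0.5785 -0.3293  0.0785] circ 0.579 -0.3314 0.0285 [233 238 242]
obj 160 mean [0.4889 0.1326 0.0779] circ 0.4869 0.1375 0.0237 [161 113  83]
obj 180 mean [0.4737 0.0216 0.0719] circ 0.474 0.0213 0.0191 [150 158 163]
obj 498 mean [0.3877 0.3253 0.0779] circ 0.3887 0.3266 0.0282 [ 65 124 230]
t 22.1 tcp [0.5141 0.1619 0.1834] psi 89.4 tilt [ 0.    -0.001 -1.   ] w 0.0853 F [ 0.5 -0.7 -0.2] q [-0.01  0.35 -0.5   1.9   0.21  0.94 -0.62]
turn first z: -1.581 then shift cm [ 5.01  8.61 -1.66] | shift now [ 8.55 -5.1  -1.67] fix turn vec [-0.000e+00  1.000e-03 -1.581e+00]
```

```bash

python3 -m crank '[[[1.7,-1.1,0],[0,0,-0.144]],[[1.6,-1.2,0],[0,0,-0.144]],[[0,0,0],[0,0,-0.144]],[[0,0,0],[0,0,-0.144]],[[0,0,0],[0,0,-0.144]]]' | head -2
python3 -m crank '[[[0,0,0],[0,0,-0.144]],[[0,0,0],[0,0,-0.144]],[[0,0,0],[0,0,-0.144]],[[0,0,0],[0,0,-0.144]],[[0,0,0],[0,0,-0.144]]]' | head -2
python3 -m crank '[[[0,0,0],[0,0,-0.144]],[[0,0,0],[0,0,0]],[[0,0,0],[0,0,0]]]' | head -2
python3 g.py 0.4645 0.249 0.046 180; python3 a.py | grep obj
```

```text
clock: 22.6
tcp_pos: [0.4896, 0.1928, 0.1833]
clock: 23.1
tcp_pos: [0.4897, 0.1926, 0.1832]
clock: 23.4
tcp_pos: [0.4893, 0.1931, 0.1832]
t 23.4 tcp [0.4893 0.1931 0.1832] psi 179.9 tilt [-0.  0. -1.] w 0.085 F [-0.1  0.1  0.4] q [ 0.19  0.41 -0.84  1.92  0.37  0.98  0.74]
turn first z: -0.002 then shift cm [ 2.48  5.59 13.72] | shift now [ 2.48  5.58 13.73] fix turn vec [ 0.    -0.    -0.002]
obj 469 mean [0.6101 0.059  0.083 ] circ 0.6112 0.0592 0.0279 [232 237 238]
obj 480 mean [ 0.5784 -0.3292  0.0787] circ 0.5789 -0.3306 0.0283 [232 237 241]
obj 300 mean [0.4774 0.1411 0.0782] circ 0.4827 0.1473 0.0274 [147 104  78]
obj 173 mean [0.4738 0.0218 0.0719] circ 0.4739 0.0212 0.0191 [150 159 163]
obj 496 mean [0.3877 0.3254 0.078 ] circ 0.3879 0.3269 0.028 [ 64 121 224]
```

```bash

python3 -m crank '[[[1.2,2.8,0],[0,0,0]],[[1.3,2.8,1],[0,0,0]],[[0,0,4.5],[0,0,0]],[[0,0,4.5],[0,0,0]],[[0,0,3.7],[0,0,0]]]' | head -2
python3 -m crank '[[[0,0,0],[0,0,0]],[[0,0,0],[0,0,0]]]' | head -4;  python3 g.py
python3 -m crank '[[[0,0,0],[0,0,0]],[[0,0,0],[0,0,0]],[[0,0,0],[0,0,0]],[[0,0,0],[0,0,0]]]' 4.5 60; python3 g.py
```

```text
clock: 23.95
tcp_pos: [0.4632, 0.2497, 0.0446]
clock: 24.15
tcp_pos: [0.4635, 0.2504, 0.047]
orientation: [0.005, -3.141, 0.0]
contact_force: [-0.4, -0.6, 0.8]
t 24.1 tcp [0.4635 0.2504 0.047 ] psi -179.8 tilt [-0.001 -0.    -1.   ] w 0.085 F [-0.4 -0.6  0.8] q [-0.05  0.6  -0.72  2.01  0.58  0.74  0.45]
clock: 24.55
tcp_pos: [0.4647, 0.2506, 0.0488]
orientation: [-0.005, 3.138, 0.001]
contact_force: [-1.3, -1.7, 9.5]
grip_width: 0.052
gripper_force: 61.2
t 24.6 tcp [0.4647 0.2506 0.0488] psi -179.8 tilt [ 0.003  0.001 -1.   ] w 0.052 F [-1.3 -1.7  9.5] q [-0.05  0.6  -0.72  2.01  0.58  0.74  0.45]
```

```bash

python3 -m crank '[[[0,0,0],[0,0,0.14]],[[0,0,0],[0,0,0.14]],[[0,0,0],[0,0,0.14]],[[0,0,0],[0,0,0.14]],[[0,0,0],[0,0,0.14]]]' | tail -2
python3 -m crank '[[[0,0,0],[0,0,0.14]],[[0,0,0],[0,0,0.14]],[[0,0,0],[0,0,0.14]],[[0,0,0],[0,0,0.14]],[[0,0,0],[0,0,0.14]]]' | tail -2
python3 -m crank '[[[0,0,0],[0,0,0.14]],[[0,0,0],[0,0,0.14]],[[0,0,0],[0,0,0]],[[0,0,-4],[0,0,0]],[[0,0,-5],[0,0,0]]]' | tail -3
python3 -m crank '[[[0,0,-3],[0,0,-0.1]],[[0,0,0],[0,0,0]]]' | tail -3;  python3 g.py 0.61 -0.024 0.16 90
```

```text
grip_width: 0.0524
gripper_force: 61.1
grip_width: 0.0523
gripper_force: 61.4
contact_force: [1.5, 0.3, -3.6]
grip_width: 0.0524
gripper_force: 66.3
contact_force: [-0.3, 0.6, -4.5]
grip_width: 0.0521
gripper_force: 67.0
t 26.2 tcp [0.4659 0.2521 0.1718] psi 89.8 tilt [ 0.008  0.005 -1.   ] w 0.0521 F [-0.3  0.6 -4.5] q [-0.28  0.33 -0.4   1.95  0.17  0.88 -0.77]
turn first z: -0.003 then shift cm [-27.61  14.41   1.18] | shift now [-27.56  14.5    1.16] fix turn vec [ 0.008 -0.005 -0.003]
```

```bash

python3 -m crank '[[[-4,2.1,0],[0,0,0]],[[-4,2.1,0],[0,0,0]],[[-4,2.1,0],[0,0,0]],[[-4,2.1,0],[0,0,0]],[[-4,2.1,0],[0,0,0]]]' | tail -2
python3 -m crank '[[[-4,2.1,0],[0,0,0]],[[-3.6,1.8,0],[0,0,0]],[[0,0,0],[0,0,0]],[[0,0,0],[0,0,0]],[[0,0,0],[0,0,0]]]' | tail -3;  python3 g.py 0.61 -0.024 0.0545 89
```

```text
grip_width: 0.0521
gripper_force: 66.9
contact_force: [0.7, 1.2, -4.0]
grip_width: 0.0525
gripper_force: 66.6
t 27.2 tcp [ 0.6049 -0.0252  0.1656] psi 89.8 tilt [-0.002  0.001 -1.   ] w 0.0525 F [ 0.7  1.2 -4. ] q [ 0.15  0.45 -0.27  1.77  0.14  0.94 -0.19]
turn first z: 0.013 then shift cm [ 0.13  0.51 11.11] | shift now [ 0.11  0.53 11.11] fix turn vec [-0.002 -0.001  0.013]
```

```bash

python3 -m crank '[[[0.1,0.5,3],[0,0,0]],[[0,0,3],[0,0,0]],[[0,0,3],[0,0,0]],[[0,0,1.3],[0,0,0]],[[0,0,0.3],[0,0,0]]]' | tail -5
python3 -m crank '[[[0,0,0.2],[0,0,0]],[[0,0,0.1],[0,0,0]],[[0,0,0],[0,0,0]]]' | tail -5
python3 g.py
```

```text
tcp_pos: [0.6094, -0.0243, 0.0589]
orientation: [-2.223, -2.216, 0.003]
contact_force: [-0.5, -0.1, -4.6]
grip_width: 0.0524
gripper_force: 66.8
tcp_pos: [0.6119, -0.0255, 0.0588]
orientation: [2.226, 2.215, 0.002]
contact_force: [0.0, -0.3, -3.2]
grip_width: 0.0525
gripper_force: 66.8
t 28.1 tcp [ 0.6119 -0.0255  0.0588] psi 89.7 tilt [ 0.002 -0.    -1.   ] w 0.0525 F [ 0.  -0.3 -3.2] q [ 0.12  0.59 -0.24  1.83  0.2   0.74 -0.23]
```

```bash

python3 -m crank '[[[0.2,0,0.3],[0,0,0]],[[0,0,0.1],[0,0,0]],[[0,0,0],[0,0,0]]]' | tail -5
python3 -m crank '[[[0,0,0],[0,0,0]],[[0,0,0],[0,0,0]],[[0,0,0],[0,0,0]]]' 6.6 | tail -5
python3 -m crank '[[[0,0,-2],[0,0,0]],[[0,0,-3],[0,0,0]],[[0,0,-4],[0,0,0]],[[0,0,-4],[0,0,0]],[[0,0,0],[0,0,0]]]' | head -2
python3 -m crank '[[[-4,-1,0],[0,0,0]],[[-4,-1,0],[0,0,0]],[[-4,-1,0],[0,0,0]],[[-4,-1,0],[0,0,0]],[[-4,-1,0],[0,0,0]]]' 8.5 | head -2
python3 -m crank '[[[-4,1,0],[0,0,0]],[[0,0,0],[0,0,0]],[[0,0,0],[0,0,0]]]' | head -2
python3 a.py;python3 g.py 0.579 -0.33 0.046 90; python3 b.py | grep obj
```

```text
tcp_pos: [0.6113, -0.0231, 0.054]
orientation: [2.226, 2.216, 0.001]
contact_force: [-0.8, 0.9, -0.8]
grip_width: 0.0524
gripper_force: 67.2
tcp_pos: [0.6114, -0.0237, 0.0538]
orientation: [2.227, 2.215, 0.001]
contact_force: [1.2, 0.1, 0.3]
grip_width: 0.0661
gripper_force: 0.0
clock: 29.15
tcp_pos: [0.6149, -0.0234, 0.19]
clock: 29.65
tcp_pos: [0.5592, -0.2249, 0.1832]
clock: 29.95
tcp_pos: [0.5694, -0.2645, 0.1829]
obj 469 mean [0.6102 0.0591 0.0831] circ 0.6111 0.0597 0.0277 [234 239 240]
obj 459 mean [ 0.6086 -0.0257  0.0833] circ 0.6094 -0.0255 0.0276 [235 240 242]
obj 474 mean [0.4827 0.1468 0.0785] circ 0.4829 0.1473 0.0278 [172 120  93]
obj 179 mean [0.4736 0.0217 0.0718] circ 0.4738 0.0212 0.0193 [154 162 168]
obj 490 mean [0.3879 0.3255 0.0781] circ 0.3877 0.3269 0.028 [ 67 129 234]
rim 484 [0.569  0.0205] [0.1585 0.1604] 88.29693603515625 corners [[0.48649999499320984, -0.056299999356269836], [0.6467999815940857, -0.06109999865293503], [0.6514999866485596, 0.09730000048875809], [0.4912000000476837, 0.10209999978542328]]
floor 2782 [0.5685 0.0254] [0.1615 0.1533] 88.32643127441406 corners [[0.4894999861717224, -0.05310000106692314], [0.642799973487854, -0.0575999990105629], [0.6474999785423279, 0.1039000004529953], [0.4941999912261963, 0.10830000042915344]]
all 3776 [0.5691 0.0241] [0.1657 0.1604] 88.34524536132812 corners [[0.48649999499320984, -0.05640000104904175], [0.6467999815940857, -0.06109999865293503], [0.6516000032424927, 0.10459999740123749], [0.49129998683929443, 0.10930000245571136]]
t 30.0 tcp [ 0.5697 -0.2628  0.183 ] psi 89.7 tilt [-0.001  0.001 -1.   ] w 0.085 F [-0.4  0.6  0.3] q [ 0.49  0.46 -0.21  1.71  0.11  0.99  0.24]
turn first z: -0.005 then shift cm [-6.72  0.93 13.7 ] | shift now [-6.73  0.98 13.69] fix turn vec [-0.001 -0.001 -0.005]
obj 4019 mean [ 0.5798 -0.3256  0.0778] circ 0.5798 -0.3286 0.0277 [202 200 203]
```

```bash

python3 -m crank '[[[-3.3,0.5,1],[0,0,0]],[[-3.3,0.5,1.5],[0,0,0]],[[0,0,4],[0,0,0]],[[0,0,4],[0,0,0]],[[0,0,3.4],[0,0,0]]]' | head -2
python3 -m crank '[[[0,0,0],[0,0,0]],[[0,0,0],[0,0,0]]]' | head -4;  python3 g.py
python3 -m crank '[[[0,0,0],[0,0,0]],[[0,0,0],[0,0,0]],[[0,0,0],[0,0,0]],[[0,0,0],[0,0,0]]]' 4.5 60; python3 g.py
```

```text
clock: 30.55
tcp_pos: [0.5795, -0.3273, 0.0426]
clock: 30.75
tcp_pos: [0.58, -0.328, 0.0449]
orientation: [-2.224, -2.217, -0.001]
contact_force: [0.3, 0.1, 0.2]
t 30.8 tcp [ 0.58   -0.328   0.0449] psi 89.8 tilt [-0.     0.001 -1.   ] w 0.0852 F [0.3 0.1 0.2] q [ 0.54  0.67 -0.17  1.7   0.15  0.78  0.3 ]
clock: 31.15
tcp_pos: [0.5808, -0.3299, 0.0472]
orientation: [2.225, 2.213, 0.002]
contact_force: [-2.3, 1.3, 6.4]
grip_width: 0.0523
gripper_force: 62.0
t 31.1 tcp [ 0.5808 -0.3299  0.0472] psi 89.7 tilt [ 0.003 -0.001 -1.   ] w 0.0523 F [-2.3  1.3  6.4] q [ 0.54  0.67 -0.17  1.7   0.15  0.78  0.3 ]
```

```bash

python3 -m crank '[[[0,0,0],[0,0,0.14]],[[0,0,0],[0,0,0.14]],[[0,0,0],[0,0,0.14]],[[0,0,0],[0,0,0.14]],[[0,0,0],[0,0,0.14]]]' | tail -2
python3 -m crank '[[[0,0,0],[0,0,0.14]],[[0,0,0],[0,0,0.14]],[[0,0,0],[0,0,0.14]],[[0,0,0],[0,0,0.14]],[[0,0,0],[0,0,0.14]]]' | tail -2
python3 -m crank '[[[0,0,0],[0,0,0.14]],[[0,0,0],[0,0,0.14]],[[0,0,0],[0,0,0]],[[0,0,-4],[0,0,0]],[[0,0,-5],[0,0,0]]]' | tail -3
python3 -m crank '[[[0,0,-3],[0,0,-0.1]],[[0,0,0],[0,0,0]]]' | tail -3;  python3 g.py 0.532 0.018 0.17 0
```

```text
grip_width: 0.0524
gripper_force: 61.8
grip_width: 0.0524
gripper_force: 62.0
contact_force: [1.8, 1.1, -2.8]
grip_width: 0.0528
gripper_force: 64.9
contact_force: [0.6, 0.0, -2.5]
grip_width: 0.0523
gripper_force: 65.2
t 32.9 tcp [ 0.5823 -0.3311  0.1707] psi -0.6 tilt [ 0.009 -0.004 -1.   ] w 0.0523 F [ 0.6  0.  -2.5] q [ 0.23  0.53  0.28  1.65 -0.17  0.98 -1.02]
turn first z: -0.011 then shift cm [ -5.03 -34.91   0.07] | shift now [ -5.4  -34.85  -0.1 ] fix turn vec [ 0.004 -0.009 -0.011]
```

```bash

python3 -m crank '[[[-0.6,-4.4,0],[0,0,0]],[[-0.6,-4.4,0],[0,0,0]],[[-0.6,-4.4,0],[0,0,0]],[[-0.6,-4.4,0],[0,0,0]],[[-0.6,-4.4,0],[0,0,0]]]' | tail -2
python3 -m crank '[[[-0.6,-4.4,0],[0,0,0]],[[-0.6,-4.4,0],[0,0,0]],[[-0.6,-4,0],[0,0,0]],[[0,0,0],[0,0,0]],[[0,0,0],[0,0,0]]]' | tail -3;  python3 g.py 0.533 0.019 0.0525 0
```

```text
grip_width: 0.0526
gripper_force: 65.5
contact_force: [0.5, -0.7, -2.8]
grip_width: 0.0524
gripper_force: 65.2
t 33.9 tcp [0.5354 0.0205 0.1638] psi -0.6 tilt [-0.002  0.    -1.   ] w 0.0524 F [ 0.5 -0.7 -2.8] q [-0.33  0.33  0.21  1.97 -0.09  0.85 -1.65]
turn first z: -0.011 then shift cm [-0.24  0.15 11.13] | shift now [-0.22  0.15 11.13] fix turn vec [-0.     0.002 -0.011]
```

```bash

python3 -m crank '[[[-0.2,0.15,3],[0,0,0]],[[0,0,3],[0,0,0]],[[0,0,3],[0,0,0]],[[0,0,1.3],[0,0,0]],[[0,0,0.3],[0,0,0]]]' | tail -5
python3 -m crank '[[[0,0,0.2],[0,0,0]],[[0,0,0],[0,0,0]],[[0,0,0],[0,0,0]]]' | tail -5
python3 g.py
```

```text
tcp_pos: [0.5331, 0.0163, 0.057]
orientation: [3.14, -0.025, -0.005]
contact_force: [-0.0, 0.3, -2.8]
grip_width: 0.0528
gripper_force: 65.3
tcp_pos: [0.5354, 0.0177, 0.0577]
orientation: [-3.141, 0.023, -0.003]
contact_force: [0.6, 0.5, -2.7]
grip_width: 0.0525
gripper_force: 65.3
t 34.6 tcp [0.5354 0.0177 0.0577] psi -0.8 tilt [ 0.002  0.    -1.   ] w 0.0525 F [ 0.6  0.5 -2.7] q [-0.29  0.49  0.17  2.04 -0.14  0.62 -1.61]
```

```bash

python3 -m crank '[[[0,0,0.3],[0,0,0]],[[0,0,0.2],[0,0,0]],[[0,0,0],[0,0,0]]]' | tail -5
python3 g.py
```

```text
tcp_pos: [0.535, 0.018, 0.0522]
orientation: [-3.141, 0.022, -0.002]
contact_force: [-1.0, 0.8, 2.4]
grip_width: 0.0526
gripper_force: 66.4
t 35.0 tcp [0.535  0.018  0.0522] psi -0.8 tilt [ 0.001  0.    -1.   ] w 0.0526 F [-1.   0.8  2.4] q [-0.29  0.5   0.17  2.04 -0.14  0.61 -1.6 ]
```

```bash

python3 -m crank '[[[0,0,0],[0,0,0]],[[0,0,0],[0,0,0]],[[0,0,0],[0,0,0]]]' 6.6 | tail -2
python3 -m crank '[[[0,0,-2],[0,0,0]],[[0,0,-3],[0,0,0]],[[0,0,-4],[0,0,0]],[[0,0,-5],[0,0,0]],[[-3,0,-5],[0,0,0]]]' | head -2
python3 -m crank '[[[-4,0,0],[0,0,0]],[[-3,0,0],[0,0,0]],[[0,0,0],[0,0,0]],[[0,0,0],[0,0,0]],[[0,0,0],[0,0,0]]]' | head -2
python3 a.py;python3 b.py; python3 - <<'E'
from h import *
im,d,W=cam("top");a=cv2.resize(im[180:320,110:400],None,fx=2.6,fy=2.6,interpolation=2);save(a,"topF.png")
E
```

```text
grip_width: 0.066
gripper_force: 0.0
clock: 35.75
tcp_pos: [0.511, 0.0182, 0.2371]
clock: 36.25
tcp_pos: [0.4397, 0.0192, 0.2346]
obj 464 mean [0.6103 0.0592 0.0833] circ 0.6112 0.0594 0.0278 [233 238 239]
obj 466 mean [ 0.6085 -0.0255  0.0833] circ 0.6093 -0.0255 0.0276 [233 238 240]
obj 343 mean [0.54   0.0173 0.0836] circ 0.5352 0.0159 0.0277 [236 242 243]
obj 357 mean [0.4832 0.1527 0.0784] circ 0.4831 0.1486 0.0276 [171 120  93]
obj 493 mean [0.3878 0.3256 0.0779] circ 0.3878 0.3269 0.0284 [ 65 125 232]
rim 444 [0.569  0.0205] [0.1588 0.1603] 88.33152770996094 corners [[0.48660001158714294, -0.05649999901652336], [0.6467999815940857, -0.06120000034570694], [0.6514000296592712, 0.09749999642372131], [0.4912000000476837, 0.10220000147819519]]
floor 1884 [0.5699 0.0254] [0.1617 0.1502] 88.32293701171875 corners [[0.4925000071525574, -0.053199999034404755], [0.6425999999046326, -0.0575999990105629], [0.6473000049591064, 0.10409999638795853], [0.49720001220703125, 0.10849999636411667]]
all 2715 [0.5557 0.0243] [0.1654 0.1873] 88.38184356689453 corners [[0.45969998836517334, -0.055799
[... 750 characters left out ...]
 23304 [0.5274 0.0219] [0.1603 0.2014] 88.48087310791016 corners [[0.4246000051498413, -0.05550000071525574], [0.6259999871253967, -0.0608999989926815], [0.6302000284194946, 0.09939999878406525], [0.42890000343322754, 0.10480000078678131]]
obj 2053 mean [0.5953 0.0592 0.0813] circ 0.6056 0.0597 0.0266 [185 184 186]
obj 2126 mean [ 0.5937 -0.0226  0.0815] circ 0.6029 -0.0236 0.0262 [188 186 189]
obj 4360 mean [0.5366 0.0173 0.0833] circ 0.5365 0.0173 0.0277 [209 208 211]
obj 3888 mean [0.4855 0.1467 0.0776] circ 0.4845 0.1486 0.0277 [141  88  45]
obj 1330 mean [0.4757 0.0229 0.0713] circ 0.4751 0.0232 0.0201 [134 130 132]
obj 122 mean [0.3847 0.303  0.0686] circ 0.3838 0.306 0.0153 [10 37 84]
```

View pics/wl.png

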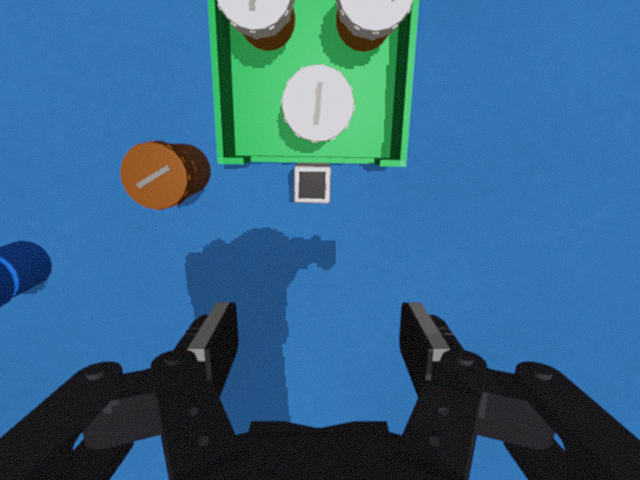

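View pics/topF.png

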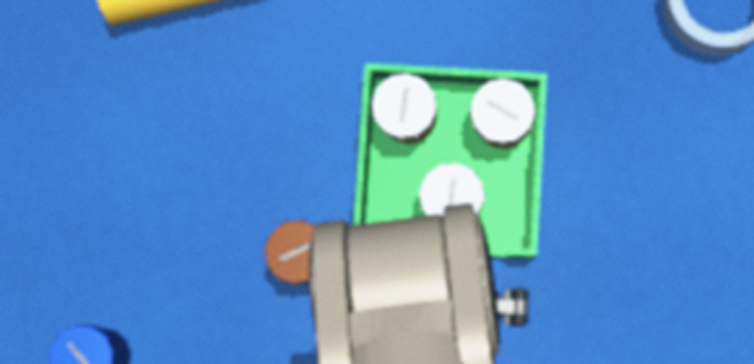

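The three white jars stand in the crate: in the top crop at (403,105), (503,110) and (450,190). The lid marks of the first two have turned about 90° clockwise, matching the twist. The crate is flush with the post (312,183 in the wrist view) and the bystanders are unmoved. Handing in.

```bash
python3 -c "
from bench import r
print(r.hand_in())"
```

```text
the job is handed in; nothing more can be done
None
```

I handed the job in. The crate stands flush and square with the post, its front facing the robot. Three white jars were on the table; I twisted each lid about 95° clockwise and stood all three upright in the crate. I left the tape, film roll and look-alikes alone.

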